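# Fit a floor-scraper blade and set the clamp nut

### The arm

A 6-joint arm with a two-finger parallel gripper is mounted at the origin on the work surface. World frame = base frame: x ahead of the robot, y to its left, z up, the work surface at z = 0. Lengths are in mm, angles in rad, forces in N, time in s.
With the tool pointing down it reaches from about 275 to 750 mm from the base axis. Payload 10.2 kg.
Tool frame: the origin (TCP) lies on the centre line of the jaws, within the pads' length; the fingertips stand 17 mm ahead of it and the grasp point (between the pads) lies 2 mm behind it (ctrl.tip_extent is the distance from the TCP to the fingertips, in mm); z points along the fingers, y is the line along which they close (so a half turn about z gives the same grasp; the last joint's range is limited). The gripper opens to 85 mm and grips with 20 to 120 N. Pads are 22 mm wide; open, the fingers measure 114 mm over their backs; the gripper's body (76 mm by 85 mm) begins 54 mm behind the grasp point. The pads swing forward as they close: fully open they stand 13 mm farther back than shut.
Start: joints at [-1.555, 0.313, 1.498, -0, 1.331, -0.223], TCP at [124.168, -510.111, 227.994] pointing down, gripper open.
Joint ranges: [-2.94, 2.94], [-0.97, 2.17], [0.19, 2.56], [-1.23, 4.37], [0.02, 3.11], [-2.88, 2.88]. Speed limits (rad/s): [2.39, 2.39, 3.01, 3.14, 3.14, 3.14].

### API

Orientations are given as a unit quaternion [w, x, y, z].
In Python, from rig import sensors, capture, ctrl, cut_out, place_of gives the robot as it stands.
- The arm moves only by the shell command python3 -m jog 'ROWS' [FORCE]. ROWS is JSON, a list of rows, each a list of 3 entries, a list of its own where there are three numbers: the shift along the world's x, y, z in mm, then the turn, a rotation vector about the world's x, y, z in degrees, then the closure, from 0 (fully open) to 1 (shut). A call has exactly 8 rows; each row is the pose to reach, as a shift and turn from the pose commanded when the call began; what a row does not reach only later rows make up. A row lasts 1/12 s, in which the tool goes at most 41.7 mm and 7.16 degrees, less where a joint would pass 70% of its speed; a pose out of reach is approached as far as the arm can. A call with a gripper value outside its range is refused whole. The fingers move at their own pace and stop on an object; FORCE is the grip in N (left out, the last holds). Time passes only in rows, so rows that repeat a pose let the fingers close, or fill a call up. It gives the time, the measured TCP pose, the force and the opening at its end, in the units of the state.
- sensors.sense(): the state, without advancing time (a new reading comes with each control period).
- capture(name): name is "scene" or "top" or "wrist"; returns a dict with "color" (384x512x3 uint8, blue, green, red), "z_map" (384x512 float32, mm along the optical axis (not along the pixel's ray), 0 where there is no reading), "camera_matrix" (3x3 intrinsics, pixels), "k1" (the pictures are not rectified: a ray, as slopes to the right and down, at radius r is drawn at 1 + k1 r^2 times it, then the intrinsics apply), "R" (3x3) and "t" (3): a world point X has camera coordinates R X + t. Camera axes: x right, y down, z forward; pixel columns grow to the right and rows downward; lengths in mm; the calibration is good to about 2 mm. A picture is of the moment at which its call begins.
- ctrl.finish_job(): hands the job in, once; it reports no verdict.
Trained networks look in a picture, given as the dict that the camera call returned (one of the last four; its "shot" number tells which), for a name from the list of things; names that differ only in an ending like _2 or _b are one class to them, and where a whole thing is asked for, a point or a joint stands for the part that bears it (a point fixed in the world has none). Each returns a list of dicts, best first, with "p" (0 to 1); they miss things now and then, are a little off and sometimes report something else, mostly with a low value. They report only what shows in the picture. A call takes as long as a camera call. They do not tell look-alikes from the thing itself.
- cut_out(picture, query): "region" (384x512 bool, what is visible of it) and "box" ([left, top, right, bottom] in pixels, round what is visible of it).
- place_of(picture, query): "centre" ([row, column] in pixels: a listed point, or the origin of a listed thing).
The state is a dict: "time_s": time; "joints": joint angles; "dq": joint speeds; "tau": joint torques, N m; "eef_pos": TCP position; "ee_rot": TCP orientation; "force": force on the tool from outside, world axes, zero at the start; "wrist_torque": the same for the moment, N m; "grip_width": opening from 0.0 (shut) to 1.0 (fully open).
Only numpy, scipy, OpenCV 4.12 (cv2) and the standard library are available. Lean on these libraries where they do the work, as an engineer would, in place of code of your own. Each camera call takes 0.05 s, during which the arm holds its last target. There are 200 camera calls.

### The job

Fit the spare blade to the floor-scraper head: slide it, forked end first, in under the clamp plate and around the stud until it is fully home against the back stop. Then screw the knurled nut down until it bottoms out and back it off a quarter turn, so that the blade can still be squared up. Finish still gripping the nut at that setting, and leave the tin, brush and tape where they are.

Things in the scene. Friction and masses are not known exactly. Their poses are not given: they have to be found in the camera images.
- head: Red head of a floor scraper, its handle taken off, held level in a grey bench vice; fixed. Origin on the bench under the stud's axis, z up, x into the slot (mouth to -x). Vice: x -25 to 180 mm, 96 wide, up to z 50. Red sole plate: 74 wide, x -45 to 85, top at z 56, front edge bevelled down to x -53. Handle socket: x 70 to 135, up to z 94. Before x -53 all is free down to the bench.
- slot_home (a point): Point on the slot's floor (z 56 mm), mid width, at the foot of the back stop's face, 20 mm beyond the stud's axis; axes as the head's. The blade's fork end comes here when home; then its last 47 mm stick out clear of the whole head. Back stop and two cheeks (55 mm apart, x -30 to 20 of the head, flared outwards in front to x -46) reach up to z 64.
- slot_mouth (a point): Point on the slot's floor, mid width, at the mouth, 56 mm in front of slot_home; axes as the head's. The steel stud (12 mm thick, top at z 106) stands 36 mm beyond it on the middle line, and the blade's fork goes round it.
- plate_lip (a point): Middle of the underside of the steel clamp plate's flat front edge, 30 mm before the stud's axis; an upturned lip reaches 8 mm further forward. The plate (47 long, 46 wide, 6 mm thick) hangs level over the slot and moves with the nut: underside 5.3 mm over the slot's floor when the nut is bottomed out, plus 0.64 mm for each radian the nut is unscrewed.
- nut: Knurled round part of the brass clamp nut on the stud, 40 mm diameter, 22 mm tall, a white line on top pointing to its -x. Origin on the stud's axis at the knurled part's underside, z up; turns and rises with the nut. Below it a collar (24 mm diameter, 8 tall) and a washer lie on the clamp plate, whose top is 10 mm under this origin. The stud's end shows up to 7 mm above the nut.
- nut_turn (a joint): Turn of the clamp nut in rad: 0 = bottomed out (hard stop), growing as it is unscrewed (anticlockwise from above), up to 6; a quarter turn is 1.57. Right-hand thread: clockwise from above screws it down, 0.64 mm a radian. Thread friction about 0.06 N m; it stays where it is left. Starts between 2.4 and 3.8.
- blade: Loose scraper blade, a flat bar 120 mm long, 50 wide, 5 thick, 0.16 to 0.24 kg, painted blue, lying flat on the offcut, underside 25 mm over the bench, 8 mm overhang each side. -x end: bare ground edge (last 14 mm, 2.6 mm thick). +x end: a fork, an open slot 18 mm wide and 35 deep between two 16 mm prongs. Origin mid underside; x along its length to the fork, z up.
- blade_fork (a point): Middle of the forked end of the blade, on its underside, 60 mm from the blade's origin along its x; axes as the blade's.
- offcut: Wooden offcut fixed on the bench, 110 x 34 x 25 mm, on which the blade lies; origin at the middle of its underside, x along its length.
- tin: Bystander: a paint tin with a yellow label, 80 mm diameter, 110 mm tall; origin at the middle of its base.
- brush: Bystander: a flat paint brush lying on the bench, 200 mm long along its x, 42 mm wide, 20 mm tall; origin under its middle.
- tape: Bystander: a roll of red masking tape lying flat, 96 mm diameter, 30 mm tall; origin at the middle of its underside.
Mind the look-alikes: they are no part of the job. What is meant by the head is not purple, and is the larger of those in its own colour.

How it is judged (in metres and radians):
On the way, in this order (a step that is already met when the one before it is completed fails the run):
1. the blade lies in the slot, fork end home against the back stop, the nut still unscrewed (x of blade_fork in the frame of slot_home between -0.005 and 0.003 m and y of blade_fork in the frame of slot_home between -0.006 and 0.006 m and z of blade_fork in the frame of slot_home between -0.003 and 0.004 m and angle between the x axis of blade and the x axis of head, either way round below 0.13 rad and angle between blade's own z axis and vertical below 0.06 rad and value of joint nut_turn above 1 rad), for 0.2 s.
2. with the blade home, the nut is screwed down until it bottoms out (x of blade_fork in the frame of slot_home between -0.005 and 0.003 m and y of blade_fork in the frame of slot_home between -0.006 and 0.006 m and z of blade_fork in the frame of slot_home between -0.003 and 0.004 m and angle between the x axis of blade and the x axis of head, either way round below 0.13 rad and angle between blade's own z axis and vertical below 0.06 rad and value of joint nut_turn below 0.1 rad), for 0.1 s.
At the end, for the whole second after the job is handed in: The blade lies flat and still in the slot, its fork end within 5 mm of the back stop and within 6 mm of the slot's middle line; the nut stands a quarter turn (1.57 rad, give or take 0.3) back from its bottom, not turning, and the fingers still grip its knurled part with at least 5 N (x of blade_fork in the frame of slot_home between -0.005 and 0.003 m and y of blade_fork in the frame of slot_home between -0.006 and 0.006 m and z of blade_fork in the frame of slot_home between -0.003 and 0.004 m and angle between the x axis of blade and the x axis of head, either way round below 0.13 rad and angle between blade's own z axis and vertical below 0.06 rad and value of joint nut_turn between 1.27 and 1.87 rad and velocity of joint nut_turn between -0.1 and 0.1 rad/s and contact force between the fingers and nut above 5 N and linear speed of blade below 0.02 m/s); the arm keeps its last pose, push and grip.
It fails at once if the tin is shifted by more than 25 mm (distance of tin from where it was at the start of the episode above 0.025 m).
It fails at once if the brush is shifted by more than 25 mm (distance of brush from where it was at the start of the episode above 0.025 m).
It fails at once if the tape is shifted by more than 25 mm (distance of tape from where it was at the start of the episode above 0.025 m).
It also fails if it takes over 72 s, if anything falls off the work surface, if the arm or the gripper's body presses on something with over 40 N, if the wrist force passes 120 N, or if a joint passes its speed limit or range.

## Working session

There is one attempt and no reset: what is moved stays moved. The work goes in short steps, Python scripts to look and compute and a shell command to move; the robot and the scene stay as the last step left them, time stands still between calls to the robot, and variables do not carry over. Pictures are saved under pics/ and viewed, on a budget of 10 in all, crops included, one or two more only if the job needs it, and the job is handed in when it is done.

```bash
ls; mkdir -p pics
cat > h.py <<'E'
import numpy as np, cv2
from rig import sensors, capture, ctrl, cut_out, place_of
def world(p, r, c, z=None, d=None):
    """pixel -> world; on depth d, or on plane height z, else from z_map"""
    K=p["camera_matrix"]; k1=p["k1"]
    a=np.array([(c-K[0,2])/K[0,0],(r-K[1,2])/K[1,1]]); s=a.copy()
    for _ in range(20): s=a/(1+k1*(s@s))
    ray=np.array([s[0],s[1],1.]); R=np.array(p["R"]); t=np.array(p["t"])
    o=-R.T@t; v=R.T@ray
    if z is not None: return o+v*(z-o[2])/v[2]
    if d is None: d=p["z_map"][int(round(r)),int(round(c))]
    return o+v*d
def cloud(p,mask):
    rr,cc=np.nonzero(mask&(p["z_map"]>0)); return np.array([world(p,r,c) for r,c in zip(rr,cc)])
E
python3 - <<'E'
from h import *
ims=[]
for n in ["scene","top"]:
    p=capture(n); ims.append(p["color"])
    for q in ["head","nut","blade","blade_fork","slot_home","slot_mouth","plate_lip","offcut","tin","brush","tape"]:
        try:
            for d in place_of(p,q)[:3]:
                r,c=d["centre"]; print(n,q,round(d["p"],2),np.round([r,c]),np.round(world(p,r,c)))
        except Exception as e: print(n,q,e)
    np.savez(f"{n}.npz",**{k:p[k] for k in p})
cv2.imwrite("pics/a.png",ims[0]);cv2.imwrite("pics/b.png",ims[1])
print(sensors.sense())
E
```

```text
pics
scene head 0.92 [240. 219.] [ 570. -209.   24.]
scene head 0.59 [233.  83.] [ 305. -438.   57.]
scene head 0.58 [201. 255.] [537. -18.  20.]
scene nut 0.55 [185. 260.] [539.   3.  66.]
scene nut 0.55 [175. 313.] [602. 185.  32.]
scene nut 0.54 [212.  79.] [ 264. -415.   89.]
scene blade 0.7 [174. 314.] [599. 200.  26.]
scene blade_fork 0.72 [186. 325.] [656. 175.  18.]
scene slot_home 0.91 [191. 260.] [534.   7.  41.]
scene slot_home 0.78 [229. 226.] [ 584. -196.   61.]
scene slot_home 0.59 [222.  85.] [ 270. -409.   56.]
scene slot_mouth 0.88 [190. 249.] [514. -18.  49.]
scene slot_mouth 0.84 [223. 210.] [ 544. -209.   68.]
scene slot_mouth 0.76 [211.  73.] [ 259. -427.   98.]
scene plate_lip 0.95 [217. 206.] [ 504. -186.   51.]
scene plate_lip 0.91 [214.  75.] [ 258. -425.   88.]
scene plate_lip 0.65 [188. 248.] [504.  -9.  45.]
scene offcut 0.7 [226. 227.] [ 581. -187.   64.]
scene offcut 0.51 [182. 312.] [607. 178.  13.]
scene tin 0.69 [293. 158.] [ 596. -440.   41.]
scene brush 0.71 [150. 342.] [581. 414.   7.]
scene tape 0.73 [237. 327.] [770.  -1.   2.]
top head 0.91 [190
[... 968 characters left out ...]
]
{'time_s': 1.2, 'joints': array([-1.55542819e+00,  3.12906110e-01,  1.49769673e+00, -9.49448573e-06,
        1.33098395e+00, -2.23426149e-01]), 'dq': array([ 1.13706434e-03,  1.32171118e-03, -8.56383643e-05,  2.60075815e-03,
        1.19257051e-03,  2.56426886e-04]), 'tau': array([-1.06711439e-03, -4.12171698e+01, -2.59898132e+01, -2.76887085e-04,
        5.51498069e-04,  3.91693206e-06]), 'eef_pos': array([ 124.15156405, -510.12025977,  227.99227882]), 'ee_rot': array([ 2.43508582e-06,  9.92880491e-01,  1.19114782e-01, -4.89069489e-06]), 'force': array([-0.18649959, -0.59908847, -0.34177745]), 'wrist_torque': array([ 0.03897232,  0.01947885, -0.00546345]), 'grip_width': 0.998476715391129}
```

View images.

Run:
```python
import cv2,numpy as np
a=cv2.imread("pics/a.png");b=cv2.imread("pics/b.png")
cv2.imwrite("pics/c.png",np.vstack([cv2.resize(a[120:330,40:400],(720,420))[:300],cv2.resize(b[110:300,110:400],(720,472))[:, :]])[:,:][:600] if 0 else cv2.resize(a,(800,600)))
cv2.imwrite("pics/d.png",cv2.resize(b[100:310,110:390],(800,600),interpolation=cv2.INTER_CUBIC))
```

```text
(no output)
```

View pics/c.png

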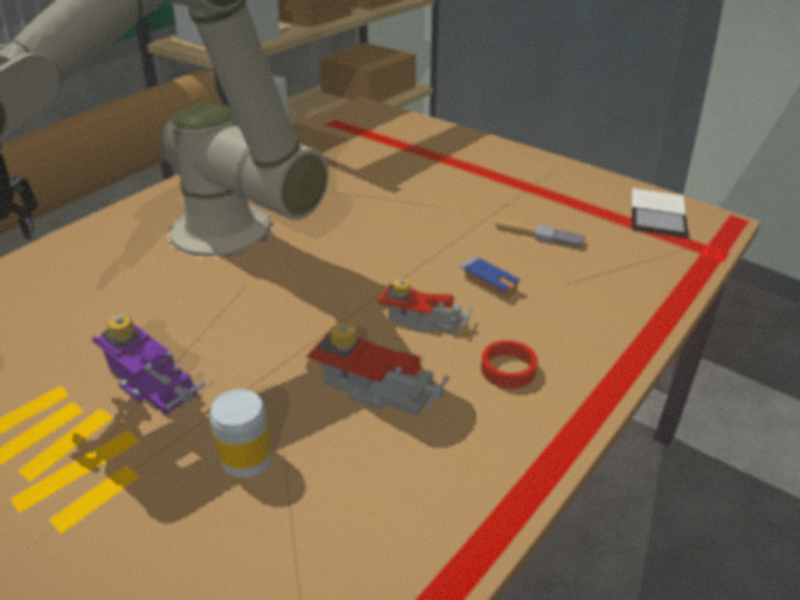

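View pics/d.png

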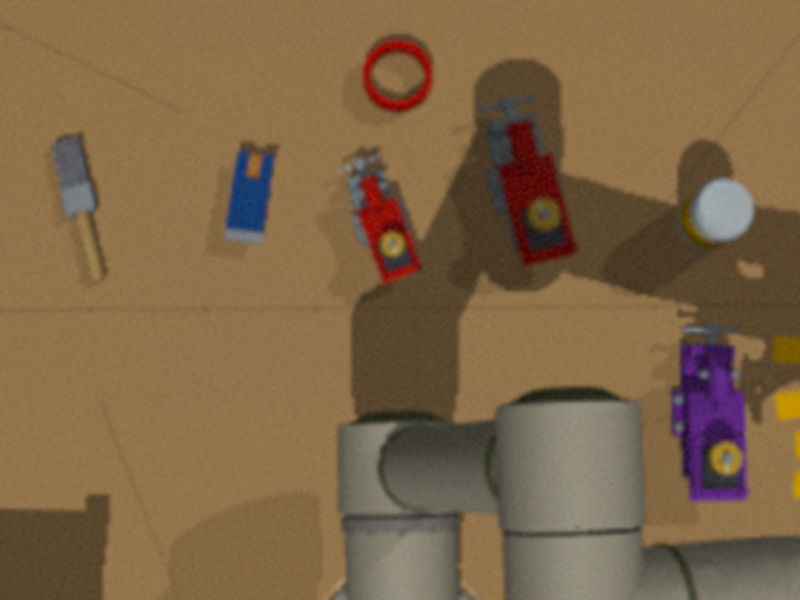

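Run:
```python
from h import *
p=capture("wrist"); R=np.array(p["R"]);t=np.array(p["t"]);s=sensors.sense()
from scipy.spatial.transform import Rotation as Ro
w,x,y,z=s["ee_rot"]; T=Ro.from_quat([x,y,z,w]).as_matrix()
print("tool R",T.round(3)); o=-R.T@t
print("cam in tool",T.T@(o-s["eef_pos"]),"cam axes in tool\n",(T.T@R.T).round(3)); print(p["camera_matrix"],p["k1"],ctrl.tip_extent)
p=capture("top")
for q in ["head","blade"]:
    for d in cut_out(p,q):
        P=cloud(p,d["region"]); P=P[P[:,2]>15]; P=P[P[:,2]<120]
        (c,sz,a)=cv2.minAreaRect(P[:,:2].astype(np.float32)); print(q,round(d["p"],2),d["box"],c,sz,a,np.median(P[:,2]))
```

```text
tool R [[ 0.972  0.237  0.   ]
 [ 0.237 -0.972  0.   ]
 [ 0.    -0.    -1.   ]]
cam in tool [ 7.73542543e+01  2.40268879e-02 -1.46353067e+02] cam axes in tool
 [[-0.    -0.952 -0.306]
 [ 1.    -0.001  0.001]
 [-0.001 -0.306  0.952]]
[[271.19784882   0.         249.56844024]
 [  0.         271.19784882 193.35258921]
 [  0.           0.           1.        ]] -0.010945334667907054 17.0
head 0.96 [280.1, 132.5, 309.8, 194.9] (620.3713989257812, -171.60519409179688) (231.9428253173828, 88.70114135742188) 8.424135208129883 59.254386577623336
head 0.95 [230.9, 156.4, 259.0, 200.8] (564.526611328125, 24.420825958251953) (162.7041015625, 60.890525817871094) 23.505945205688477 45.281728073781096
head 0.72 [347.9, 211.3, 376.0, 277.5] (306.6891784667969, -402.931640625) (230.89976501464844, 83.23330688476562) 0.2224314659833908 58.778158631106635
blade 0.61 [188.5, 150.9, 205.6, 183.4] (596.5531005859375, 199.05722045898438) (50.398685455322266, 114.85923767089844) 81.95230102539062 30.52990374891533
blade 0.3 [279.7, 130.8, 310.1, 193.2] (618.2363891601562, -171.9124755859375) (224.45516967773438, 88.2267074584961) 6.708834171295166 59.59853263157652
blade 0.24 [296.2, 168.3, 308.6, 178.8] (557.6611328125, -182.2178497314453) (29.963001251220703, 35.56332778930664) 85.37254333496094 101.49062250698523
```

```bash
python3 -m jog '[[[50,41,5],[0,0,7],0],[[100,82,10],[0,0,14],0],[[150,123,15],[0,0,21],0],[[200,164,20],[0,0,28],0],[[240,197,25],[0,0,35],0],[[280,230,30],[0,0,42],0],[[320,262,30],[0,0,49],0],[[340,280,30],[0,0,56],0]]'; python3 -m jog '[[[20,15,0],[0,0,7],0],[[40,30,0],[0,0,14],0],[[56,45,0],[0,0,21],0],[[56,45,0],[0,0,28],0],[[56,45,0],[0,0,35],0],[[56,45,0],[0,0,42],0],[[56,45,0],[0,0,49],0],[[56,45,0],[0,0,56],0]]'; python3 -m jog '[[[0,0,0],[0,0,7],0],[[0,0,0],[0,0,14],0],[[0,0,0],[0,0,21],0],[[0,0,0],[0,0,28],0],[[0,0,0],[0,0,35],0],[[0,0,0],[0,0,42],0],[[0,0,0],[0,0,49],0],[[0,0,0],[0,0,56],0]]'
python3 - <<'E'
from h import *
p=capture("wrist"); cv2.imwrite("pics/e.png",cv2.resize(p["color"],(800,600),interpolation=cv2.INTER_CUBIC)); np.savez("headw.npz",**p)
for q in ["nut","slot_mouth","slot_home","plate_lip","head"]:
    for d in place_of(p,q)[:2]:
        r,c=d["centre"]; print(q,round(d["p"],2),np.round([r,c]),np.round(world(p,r,c),1), world(p,r,c,z=56).round(1))
s=sensors.sense(); print(s["time_s"],s["joints"].round(3))
E
```

```text
time_s: 2.07
eef_pos: [382.4, -297.6, 253.1]
ee_rot: [0.0, 0.819, 0.574, 0.0]
force: [0.8, -0.6, 0.2]
grip_width: 0.999
time_s: 2.73
eef_pos: [437.1, -254.1, 252.6]
ee_rot: [-0.0, 0.454, 0.891, 0.0]
force: [-0.3, -0.4, -0.7]
grip_width: 0.998
time_s: 3.4
eef_pos: [437.0, -254.1, 252.6]
ee_rot: [0.0, -0.018, 1.0, 0.0]
force: [0.5, 0.6, 0.3]
grip_width: 1.0
nut 0.82 [241. 434.] [521.2  -4.5  73.4] [529.9   9.   56. ]
nut 0.68 [264. 299.] [ 544.  -189.1  101.4] [ 572.4 -178.8   56. ]
slot_mouth 0.74 [219. 425.] [498.2  -7.5  50.4] [495.9 -11.5  56. ]
slot_mouth 0.72 [230. 289.] [ 519.3 -197.    57.1] [ 519.8 -196.8   56. ]
slot_home 0.76 [265. 296.] [ 545.9 -192.   102.2] [ 575.1 -181.8   56. ]
slot_home 0.64 [ 12. 115.] [ 265.7 -405.6   63.8] [ 263.6 -409.1   56. ]
plate_lip 0.89 [220. 428.] [500.2  -2.7  50.2] [497.9  -7.   56. ]
plate_lip 0.6 [236. 297.] [ 521.2 -188.1   70. ] [ 528.1 -185.2   56. ]
head 0.86 [220. 414.] [503.8 -17.3  42. ] [498.1 -26.7  56. ]
head 0.76 [  8. 133.] [ 259.4 -388.    58.2] [ 258.8 -388.8   56. ]
3.7 [-0.759  0.252  1.513 -0.     1.376 -2.356]
```

View pics/e.png

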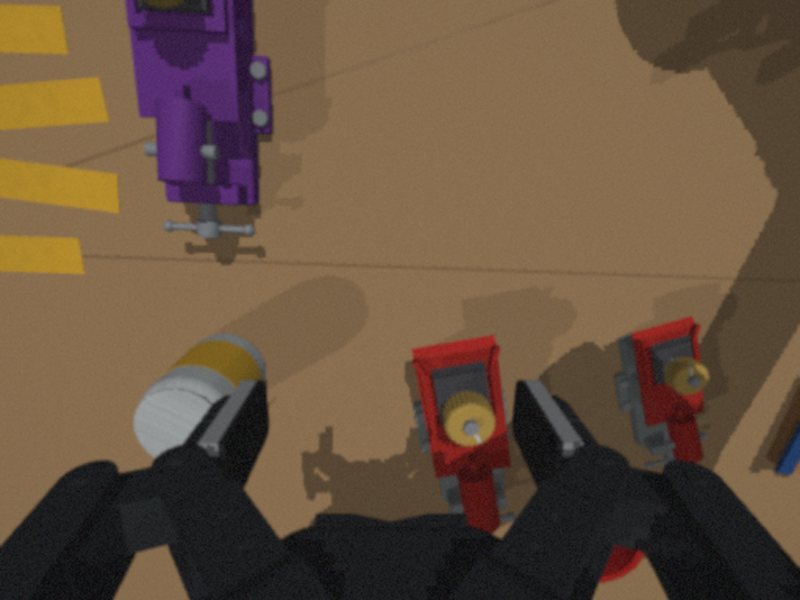

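```bash
python3 -m jog '[[[30,25,0],[0,0,4],0],[[60,50,0],[0,0,6],0],[[75,62,0],[0,0,6],0],[[75,62,0],[0,0,6],0],[[75,62,0],[0,0,6],0],[[75,62,0],[0,0,6],0],[[75,62,0],[0,0,6],0],[[75,62,0],[0,0,6],0]]'
python3 - <<'E'
from h import *
p=capture("wrist"); cv2.imwrite("pics/f.png",cv2.resize(p["color"],(800,600),interpolation=cv2.INTER_CUBIC)); np.savez("headw.npz",**p)
for q in ["nut","slot_mouth","plate_lip"]:
    for d in place_of(p,q)[:2]:
        r,c=d["centre"]; print(q,round(d["p"],2),np.round([r,c]),np.round(world(p,r,c),1), world(p,r,c,z=56).round(1))
for d in cut_out(p,"head"):
    P=cloud(p,d["region"]); h=P[(P[:,2]>53)&(P[:,2]<59)]
    (c,sz,a)=cv2.minAreaRect(h[:,:2].astype(np.float32)); print("sole",round(d["p"],2),c,sz,a)
for d in cut_out(p,"nut"):
    P=cloud(p,d["region"]); z=np.percentile(P[:,2],80); h=P[abs(P[:,2]-z)<3]; print("nut",round(d["p"],2),z,cv2.minEnclosingCircle(h[:,:2].astype(np.float32)),h.mean(0), np.percentile(h[:,2],[10,50,90]))
E
```

```text
time_s: 4.37
eef_pos: [511.5, -192.8, 252.7]
ee_rot: [0.0, -0.066, 0.998, -0.0]
force: [0.1, -0.2, -0.3]
grip_width: 0.998
nut 0.82 [204. 399.] [525.5   1.5  73.3] [530.4  12.4  56. ]
nut 0.75 [211. 251.] [ 548.8 -186.9  102.7] [ 567.  -184.4   56. ]
slot_mouth 0.77 [180. 250.] [ 519.7 -192.    70.2] [ 523.4 -191.5   56. ]
slot_mouth 0.75 [179. 392.] [499.4  -3.7  49.8] [498.2  -7.3  56. ]
plate_lip 0.92 [180. 394.] [5.004e+02 2.000e-01 4.880e+01] [499.  -4.  56.]
plate_lip 0.6 [184. 250.] [ 525.8 -191.1   68. ] [ 529.2 -190.6   56. ]
sole 0.93 (0.0, 0.0) (0.0, 0.0) 0.0
sole 0.67 (571.5106201171875, -182.0247802734375) (138.5973663330078, 74.03533172607422) 12.683858871459961
nut 0.91 102.39770002012878 ((555.5570678710938, -185.42156982421875), 20.46751594543457) [ 554.72339044 -185.51554095  101.79777592] [100.72561781 101.79303231 102.78343805]
nut 0.68 74.1525014088415 ((522.7202758789062, 7.595413684844971), 15.054686546325684) [522.27246553   6.45879271  73.63416263] [72.5471622  73.62584642 74.65442391]
```

View pics/f.png

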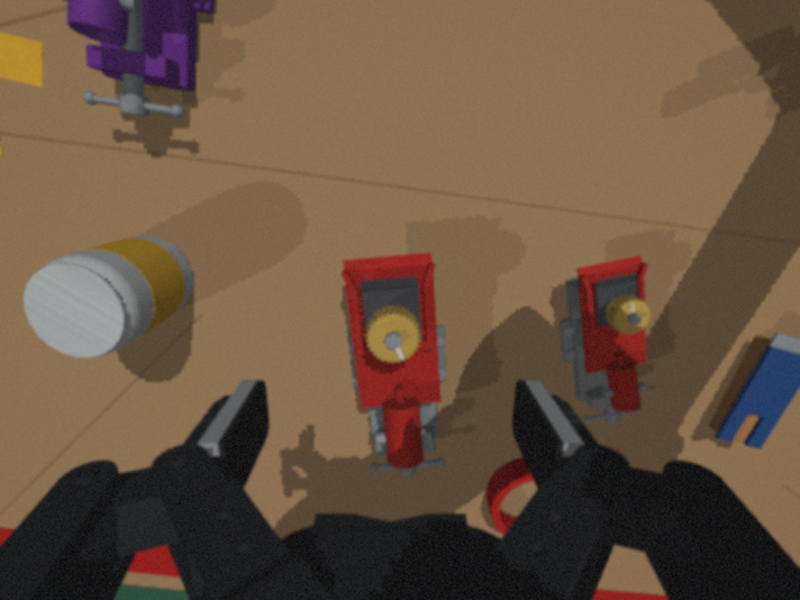

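```bash
python3 -m jog '[[[5,41,0],[0,0,-5],0],[[10,82,0],[0,0,-10],0],[[15,123,0],[0,0,-16],0],[[20,164,0],[0,0,-16],0],[[25,205,0],[0,0,-16],0],[[30,246,0],[0,0,-16],0],[[30,287,0],[0,0,-16],0],[[30,328,0],[0,0,-16],0]]';  python3 -m jog '[[[0,35,-30],[0,0,0],0],[[0,70,-50],[0,0,0],0],[[0,70,-50],[0,0,0],0],[[0,70,-50],[0,0,0],0],[[0,70,-50],[0,0,0],0],[[0,70,-50],[0,0,0],0],[[0,70,-50],[0,0,0],0],[[0,70,-50],[0,0,0],0]]'
python3 - <<'E'
from h import *
p=capture("wrist"); cv2.imwrite("pics/g.png",p["color"]); np.savez("bladew.npz",**p)
for d in cut_out(p,"blade")[:2]:
    P=cloud(p,d["region"]); h=P[(P[:,2]>26)&(P[:,2]<34)]
    (c,sz,a)=cv2.minAreaRect(h[:,:2].astype(np.float32)); print("blade",round(d["p"],2),d["box"],c,sz,a,h.mean(0),np.median(h[:,2]))
for q in ["blade","blade_fork","offcut"]:
    for d in place_of(p,q)[:1]:
        r,c=d["centre"]; print(q,round(d["p"],2),np.round([r,c]),world(p,r,c,z=25).round(1))
E
```

```text
time_s: 5.33
eef_pos: [541.8, 137.9, 252.6]
ee_rot: [0.0, 0.073, 0.997, 0.0]
force: [0.8, -1.3, 1.0]
grip_width: 0.998
time_s: 6.0
eef_pos: [542.5, 204.9, 203.4]
ee_rot: [0.001, 0.073, 0.997, 0.0]
force: [0.3, -0.2, -0.3]
grip_width: 0.998
blade 0.96 [229.2, 169.1, 271.6, 258.6] (595.345458984375, 197.01077270507812) (50.020408630371094, 120.51671600341797) 82.04052734375 [587.26087039 198.19829341  30.10011004] 30.315559487390942
blade 0.62 [216. 250.] [597.5 197.4  25. ]
blade_fork 0.8 [256. 251.] [656.1 189.3  25. ]
```

View pics/g.png

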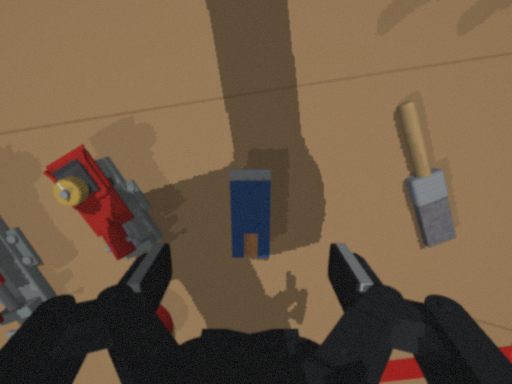

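```bash
python3 -m jog '[[[17,-3,-41],[0,0,0],0],[[17,-3,-82],[0,0,0],0],[[17,-3,-123],[0,0,0],0],[[17,-3,-155],[0,0,0],0],[[17,-3,-180],[0,0,0],0],[[17,-3,-180],[0,0,0],0],[[17,-3,-180],[0,0,0],0],[[17,-3,-180],[0,0,0],0.2]]' 80; python3 -m jog '[[[0,0,0],[0,0,0],1],[[0,0,0],[0,0,0],1],[[0,0,0],[0,0,0],1],[[0,0,0],[0,0,0],1],[[0,0,0],[0,0,0],1],[[0,0,0],[0,0,0],1],[[0,0,0],[0,0,0],1],[[0,0,0],[0,0,0],1]]' 80
```

```text
time_s: 6.92
eef_pos: [560.2, 203.1, 24.6]
ee_rot: [0.001, 0.073, 0.997, 0.0]
force: [0.8, -0.2, 1.1]
grip_width: 0.883
time_s: 7.58
eef_pos: [561.9, 203.0, 26.7]
ee_rot: [0.004, 0.072, 0.997, 0.001]
force: [-0.6, -2.5, 19.1]
grip_width: 0.002
```

Run:
```python
from h import *
p=capture("wrist"); cv2.imwrite("pics/i.png",p["color"])
s=sensors.sense(); print(s)
```

```text
{'time_s': 7.6333, 'joints': array([ 1.51013035e-01,  6.84142476e-01,  1.48488937e+00, -5.54902736e-04,
        9.64190322e-01, -1.27432446e+00]), 'dq': array([-1.44348155e-04,  4.79679267e-05,  6.82420967e-04,  5.48129669e-04,
       -1.36228723e-03, -3.69654131e-04]), 'tau': array([ 9.17685293e-01, -4.14216936e+01, -1.55958009e+01,  3.45691480e-01,
       -1.51466341e-01,  3.16595424e-05]), 'eef_pos': array([561.90722554, 203.02586709,  26.74654509]), 'ee_rot': array([4.13163376e-03, 7.25078777e-02, 9.97359032e-01, 7.05708254e-04]), 'force': array([-0.34660708, -0.67319078, 19.45121815]), 'wrist_torque': array([-0.29955946,  0.04568999, -0.00925979]), 'grip_width': 0.0080567087057492}
```

View pics/i.png

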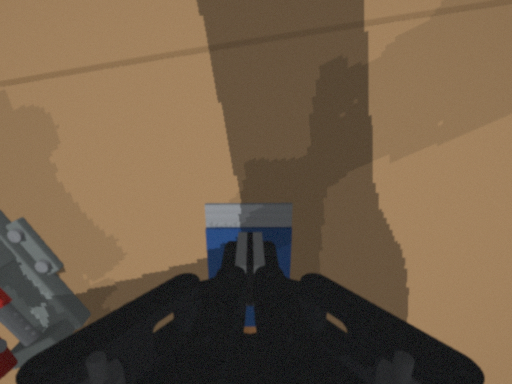

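Run:
```python
from h import *
p=capture("wrist")
for r,c in [(233,245),(237,243),(237,258),(245,243),(255,243),(265,240),(240,235),(240,266),(235,225),(235,280),(215,250),(150,100),(262,215),(262,284)]: print(r,c,world(p,r,c).round(1))
p=capture("scene"); cv2.imwrite("pics/j.png",cv2.resize(p["color"][100:250,220:420],(800,600),interpolation=cv2.INTER_CUBIC))
```

```text
233 245 [550.  201.7  35.4]
237 243 [549.5 200.8  40.9]
237 258 [550.7 208.8  40.8]
245 243 [549.4 201.   49.8]
255 243 [549.3 201.2  59.7]
265 240 [548.9 200.1  68.4]
240 235 [556.1 194.8  30.4]
240 266 [558.7 212.7  30.5]
235 225 [551.7 189.7  31.1]
235 280 [556.8 221.2  30.2]
215 250 [542.6 205.6  28.3]
150 100 [496.1 115.9   0. ]
262 215 [569.1 180.4  30.2]
262 284 [574.5 221.5  31.2]
```

View pics/j.png

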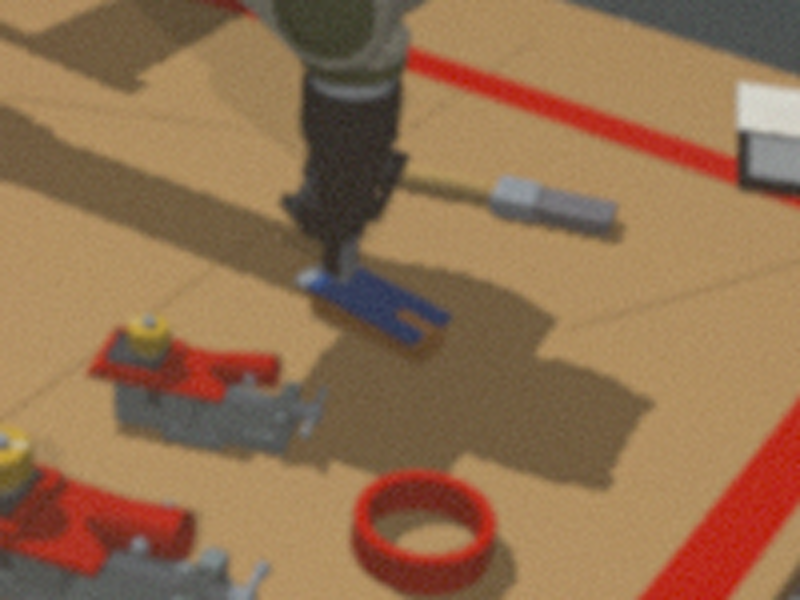

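Run:
```python
from h import *
p=dict(np.load("bladew.npz"))
for c0 in (140,335):
  P=np.array([world(p,r,c) for r in range(240,300) for c in range(c0,c0+40) if 0<p["z_map"][r,c]<250])
  P=P-[542.5,204.9,203.4]; print(P[np.argsort(P[:,2])[:5]].round(1), P[:,1].min(),P[:,1].max())
```

```text
[[ -2.3 -43.9  16.3]
 [ -4.8 -43.3  16.5]
 [ -4.2 -43.4  16.6]
 [-11.  -42.3  16.7]
 [-14.1 -42.   16.9]] -54.21022374311144 -40.491903754492284
[[-4.1 49.9 21.3]
 [-4.7 46.3 21.3]
 [-4.9 45.3 21.4]
 [-4.5 48.3 21.4]
 [-4.8 46.8 21.5]] 40.19201684160018 56.392903681115826
```

```bash
python3 -m jog '[[[0,0,20],[0,0,0],0],[[0,0,40],[0,0,0],0],[[0,0,40],[0,0,0],0],[[0,0,40],[0,0,0],0],[[0,0,40],[0,0,0],0],[[0,0,40],[0,0,0],0],[[0,0,40],[0,0,0],0],[[0,0,40],[0,0,0],0]]' 80
python3 - <<'E'
from h import *
s=sensors.sense(); print(s["eef_pos"],s["grip_width"],s["force"])
p=capture("wrist")
for d in cut_out(p,"blade")[:1]:
    P=cloud(p,d["region"]); h=P[(P[:,2]>26)&(P[:,2]<34)]
    (c,sz,a)=cv2.minAreaRect(h[:,:2].astype(np.float32)); print("blade",round(d["p"],2),d["box"],c,sz,a)
P=np.array([world(p,r,c) for r in range(240,300) for c in [*range(120,200),*range(310,390)] if 0<p["z_map"][r,c]<250])
P=P-s["eef_pos"]; print(P[np.argsort(P[:,2])[:4]].round(1))
cv2.imwrite("pics/k.png",p["color"])
E
```

```text
time_s: 8.4
eef_pos: [558.8, 202.8, 62.0]
ee_rot: [-0.0, 0.073, 0.997, -0.0]
force: [0.2, 0.5, -0.3]
grip_width: 0.998
[558.77622017 202.8260262   62.04261974] 0.9979784886484804 [ 0.20594597  0.49720923 -0.34784777]
blade 0.69 [213.7, 190.0, 286.3, 330.0] (595.0953979492188, 197.18516540527344) (50.30103302001953, 120.36894226074219) 82.13883209228516
[[  17.3 -105.8  -63.6]
 [  81.5  104.5  -63.5]
 [  61.8  -66.   -63.5]
 [  79.2  110.7  -63.4]]
```

View pics/k.png

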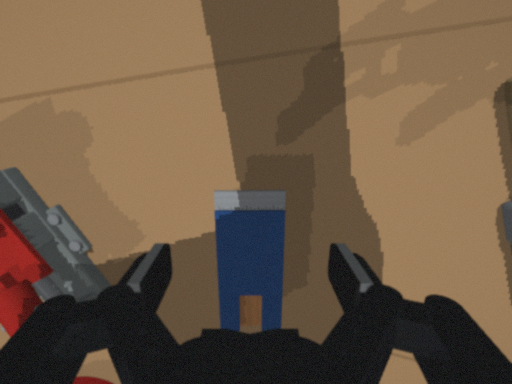

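```bash
python3 -m jog '[[[1,-1,-35],[0,0,0],0],[[1,-1,-62],[0,0,0],0],[[1,-1,-62],[0,0,0],0],[[1,-1,-62],[0,0,0],1],[[1,-1,-62],[0,0,0],1],[[1,-1,-62],[0,0,0],1],[[1,-1,-62],[0,0,0],1],[[1,-1,-62],[0,0,0],1]]' 80
```

```text
time_s: 9.17
eef_pos: [561.2, 202.1, 3.0]
ee_rot: [0.002, 0.072, 0.997, 0.0]
force: [-0.5, -0.4, 6.2]
grip_width: 0.564
```

```bash
python3 -m jog '[[[0,0,0],[0,0,0],1],[[0,0,0],[0,0,0],1],[[0,0,10],[0,0,0],1],[[0,0,20],[0,0,0],1],[[0,0,30],[0,0,0],1],[[0,0,40],[0,0,0],1],[[0,0,80],[0,0,0],1],[[0,0,80],[0,0,0],1]]' 80
python3 - <<'E'
from h import *
s=sensors.sense(); print(s["eef_pos"],s["grip_width"],s["force"],s["wrist_torque"])
p=capture("wrist")
for d in cut_out(p,"blade")[:1]:
    P=cloud(p,d["region"]); m=np.median(P[:,2]); h=P[abs(P[:,2]-m)<12]
    A=np.c_[h[:,:2]-h[:,:2].mean(0),np.ones(len(h))]; print("plane",np.linalg.lstsq(A,h[:,2],rcond=None)[0],m)
    (c,sz,a)=cv2.minAreaRect(h[:,:2].astype(np.float32)); print("blade",round(d["p"],2),d["box"],c,sz,a)
cv2.imwrite("pics/l.png",p["color"])
E
```

```text
time_s: 9.83
eef_pos: [563.1, 202.4, 87.9]
ee_rot: [0.005, 0.072, 0.997, 0.001]
force: [1.3, 0.1, -0.2]
grip_width: 0.558
[563.10974906 202.42799654  87.91883645] 0.5580311893898114 [ 1.3423544   0.06680773 -0.19895319] [ 0.01245632 -0.0007333  -0.02832958]
plane [ 4.31682079e-02 -7.09769419e-03  1.14649368e+02] 115.06858690416831
blade 0.64 [197.9, 220.8, 302.3, 332.4] (570.2280883789062, 200.9519805908203) (50.310211181640625, 66.89159393310547) 82.0752944946289
```

View pics/l.png

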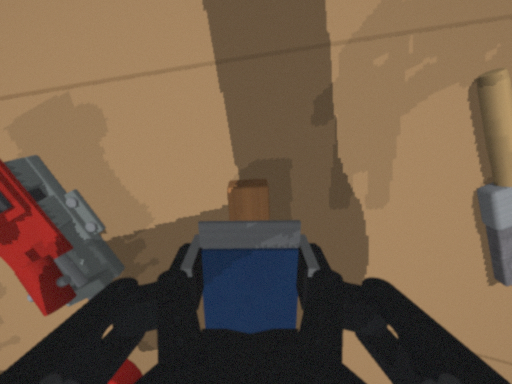

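```bash
python3 -m jog '[[[-14,-39,0],[0,0,5],1],[[-28,-77,0],[0,0,10],1],[[-42,-115,0],[0,0,15],1],[[-56,-153,0],[0,0,20],1],[[-70,-191,0],[0,0,20.5],1],[[-84,-229,0],[0,0,20.5],1],[[-98,-267,0],[0,0,20.5],1],[[-112,-305,0],[0,0,20.5],1]]';  python3 -m jog '[[[-15,-39,0],[0,0,0],1],[[-30,-78,0],[0,0,0],1],[[-45,-116,0],[0,0,0],1],[[-45,-116,0],[0,0,0],1],[[-45,-116,0],[0,0,0],1],[[-45,-116,0],[0,0,0],1],[[-45,-116,0],[0,0,0],1],[[-45,-116,0],[0,0,0],1]]'
python3 - <<'E'
from h import *
s=sensors.sense(); print(s["eef_pos"],s["ee_rot"].round(4),s["grip_width"],s["force"],s["wrist_torque"])
p=capture("wrist"); np.savez("ins.npz",**p)
for d in cut_out(p,"blade")[:1]:
    P=cloud(p,d["region"]); m=np.median(P[:,2]); h=P[abs(P[:,2]-m)<12]
    A=np.c_[h[:,:2]-h[:,:2].mean(0),np.ones(len(h))]; print("plane",np.linalg.lstsq(A,h[:,2],rcond=None)[0],m)
    (c,sz,a)=cv2.minAreaRect(h[:,:2].astype(np.float32)); print("blade",round(d["p"],2),d["box"],c,sz,a)
    print(cv2.boxPoints((c,sz,a)).round(1).tolist())
for d in cut_out(p,"nut"):
    P=cloud(p,d["region"]); z=np.percentile(P[:,2],80); h=P[abs(P[:,2]-z)<3]; print("nut",round(d["p"],2),z,cv2.minEnclosingCircle(h[:,:2].astype(np.float32)))
cv2.imwrite("pics/m.png",p["color"])
E
```

```text
time_s: 10.6
eef_pos: [446.5, -104.4, 80.0]
ee_rot: [-0.001, -0.106, 0.994, 0.0]
force: [0.2, -0.4, -2.8]
grip_width: 0.561
time_s: 11.27
eef_pos: [403.3, -217.9, 80.4]
ee_rot: [-0.0, -0.107, 0.994, 0.0]
force: [-0.2, 0.4, -2.2]
grip_width: 0.563
[ 403.32152869 -217.92532242   80.40178758] [-2.000e-04 -1.071e-01  9.942e-01  3.000e-04] 0.5632112244461762 [-0.20247433  0.42351476 -2.15816209] [-0.01612481  0.09629266 -0.00362051]
plane [3.19891146e-02 3.47953667e-03 1.07077047e+02] 107.36535442134272
blade 0.55 [197.0, 220.9, 300.6, 332.2] (410.58831787109375, -216.51901245117188) (67.10741424560547, 50.419315338134766) 12.958653450012207
[[372.20001220703125, -199.5], [383.5, -248.60000610351562], [448.8999938964844, -233.60000610351562], [437.6000061035156, -184.39999389648438]]
```

View pics/m.png

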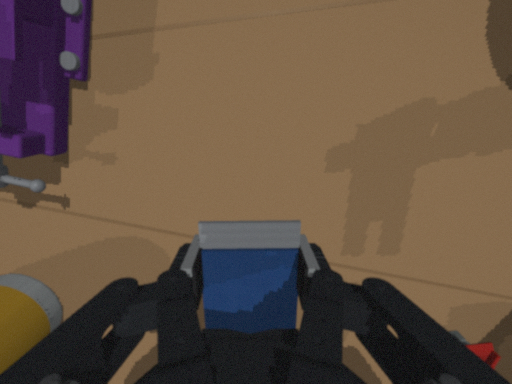

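Run:
```python
from h import *
p=dict(np.load("bladew.npz")); b=p["color"].astype(int); m=(b[...,0]>b[...,2]+40); m[:160]=0;m[270:]=0;m[:,:220]=0;m[:,280:]=0
P=cloud(p,m);P=P[abs(P[:,2]-30)<4];A=np.c_[P[:,:2]-P[:,:2].mean(0),np.ones(len(P))]; print("flat blade plane",np.linalg.lstsq(A,P[:,2],rcond=None)[0])
p=dict(np.load("headw.npz")); b=p["color"].astype(int); m=(b[...,2]>b[...,1]+60)
P=cloud(p,m); P=P[(abs(P[:,2]-57)<5)&(P[:,1]<-120)&(P[:,1]>-250)]
for psi in (12.68,):
    u=np.array([np.cos(np.radians(psi)),np.sin(np.radians(psi))]);v=np.array([-u[1],u[0]]);Q=P[:,:2]-[555.5,-185.5];x=Q@u;y=Q@v
    bx=np.arange(-40,82,4);mx=[];mn=[]
    for a in bx:
        s=y[(x>=a)&(x<a+4)]; mx.append(s.max());mn.append(s.min())
    print(np.round(mx,1),np.round(mn,1)); print("tilt deg",np.degrees(np.polyfit(bx,mx,1)),np.degrees(np.polyfit(bx,mn,1)), np.median(np.array(mx)+mn)/2, x.min(),x.max())
# sole z
k=(abs(y)>29)&(x>-40)&(x<60); h=P[k]; print("sole z",np.median(h[:,2]))
# plate/lip/cheek heights along the middle line
A=cloud(p,np.s_[(np.arange(384)[:,None]>150)&(np.arange(384)[:,None]<235)&(np.arange(512)[None]>215)&(np.arange(512)[None]<290)])
Q=A[:,:2]-[555.5,-185.5];x=Q@u;y=Q@v
for a in range(-60,-15,4):
    k=(x>=a)&(x<a+4); print(a,[ (np.round(np.percentile(A[k&(abs(y)<15),2],[10,50,90])).tolist()),np.round(np.median(A[k&(abs(abs(y)-32)<3),2]),1)])
```

```text
flat blade plane [-3.89130891e-04 -1.74003091e-04  3.04769139e+01]
[30.8 29.2 36.7 36.6 36.3 36.1 35.9 35.7 36.6 36.5 36.3 36.1 35.7 35.6
 35.3 36.5 36.2 36.1 35.9 35.6 36.5 36.6 36.2 36.1 35.8 35.6 36.7 36.6
 36.4 36.2 35.9] [-31.5 -36.5 -35.7 -36.3 -36.7 -36.8 -36.2 -36.5 -35.7 -36.3 -36.7 -35.9
 -36.4 -36.7 -36.1 -36.4 -36.7 -36.1 -36.3 -36.6 -35.9 -36.4 -36.6 -35.9
 -36.3 -36.9 -35.8 -36.4 -36.7 -36.9 -36.3]
tilt deg [9.89222497e-01 2.02833969e+03] [-4.79345264e-01 -2.06457631e+03] -0.20357885115627639 -53.409950050960475 85.39989575814364
sole z 56.44125703020205
-60 [[-1.0, 0.0, 1.0], np.float64(0.0)]
-56 [[-0.0, 1.0, 52.0], np.float64(0.5)]
-52 [[-0.0, 52.0, 54.0], np.float64(52.8)]
-48 [[-0.0, 55.0, 57.0], np.float64(55.0)]
-44 [[0.0, 56.0, 57.0], np.float64(57.2)]
-40 [[56.0, 57.0, 71.0], np.float64(63.2)]
-36 [[56.0, 70.0, 71.0], np.float64(64.2)]
-32 [[68.0, 69.0, 70.0], np.float64(64.7)]
-28 [[69.0, 70.0, 71.0], np.float64(64.6)]
-24 [[69.0, 70.0, 71.0], np.float64(64.3)]
-20 [[69.0, 89.0, 101.0], np.float64(64.2)]
-16 [[70.0, 101.0, 103.0], np.float64(64.2)]
```

Run:
```python
from h import *
for n in ["top","scene"]:
    p=capture(n); b=p["color"].astype(int); m=(b[...,0]>b[...,2]+30)&(b[...,0]>b[...,1]+15)
    P=cloud(p,m); print(n,len(P))
    k=(abs(P[:,2]-107)<15)&(P[:,0]>340)&(P[:,0]<520)&(abs(P[:,1]+210)<70); P=P[k]
    if len(P)<8: continue
    u=np.array([.9756,.2195]); x=(P[:,:2]-[403.3,-217.9])@u; y=(P[:,:2]-[403.3,-217.9])@[-.2195,.9756]
    print(len(P),x.min(),x.max(),y.min(),y.max()); 
    for a in range(-30,110,20):
        q=P[(x>=a)&(x<a+20),2]
        if len(q): print(a,len(q),np.median(q).round(1),q.mean().round(1))
    print(np.linalg.lstsq(np.c_[x,y,np.ones(len(x))],P[:,2],rcond=None)[0])
```

```text
top 1110
24 70.46698012500082 96.47345905764621 11.545776472565853 24.932221902456483
70 17 106.3 107.4
90 7 105.7 106.0
[-1.90394351e-01  2.58180365e-02  1.22742172e+02]
scene 541
292 -11.890683348645107 93.67084931564783 -26.67745427049505 22.221967211416324
-30 4 106.5 105.8
-10 60 106.8 106.6
10 76 106.3 106.2
30 70 105.6 105.5
50 44 106.2 106.2
70 35 105.2 105.2
90 3 106.8 105.5
[-1.34736034e-02 -1.69520806e-02  1.06416191e+02]
```

```bash
python3 -m jog '[[[-3.5,-2.7,0],[0,0,0],1],[[-3.5,-2.7,-20],[0,0,0],1],[[-3.5,-2.7,-35],[0,0,0],1],[[-3.5,-2.7,-43],[0,0,0],1],[[-3.5,-2.7,-43],[0,0,0],1],[[-3.5,-2.7,-43],[0,0,0],1],[[-3.5,-2.7,-43],[0,0,0],1],[[-3.5,-2.7,-43],[0,0,0],1]]'
python3 - <<'E'
from h import *
s=sensors.sense(); print(s["eef_pos"],s["force"])
u=np.array([.9756,.2195]);v=np.array([-.2195,.9756])
for n in ["scene","scene"]:
    p=capture(n); b=p["color"].astype(int)
    for nm,m in (("blade",(b[...,0]>b[...,2]+30)&(b[...,0]>b[...,1]+15)),("red",(b[...,2]>b[...,1]+50))):
        P=cloud(p,m); x=(P[:,:2]-[555.5,-185.5])@u; y=(P[:,:2]-[555.5,-185.5])@v
        k=(abs(P[:,2]-60)<10)&(abs(y)<40)&(x>-180)&(x<70); P=P[k];x=x[k];y=y[k]
        print(nm,len(P),x.min().round(1),x.max().round(1),y.min().round(1),y.max().round(1))
        for a in range(-180,70,20):
            q=P[(x>=a)&(x<a+20),2]
            if len(q)>5: print((a,len(q),np.median(q).round(1)),end=" ")
        print()
cv2.imwrite("pics/n.png",cv2.resize(p["color"][160:310,130:330],(800,600),interpolation=cv2.INTER_CUBIC))
E
```

```text
time_s: 12.18
eef_pos: [399.9, -222.2, 38.4]
ee_rot: [0.0, -0.106, 0.994, -0.001]
force: [0.5, -0.2, -1.3]
grip_width: 0.559
[ 399.89928977 -222.20921635   38.38692672] [ 0.52918283 -0.20890846 -1.32839044]
blade 290 -174.8 -66.9 -27.5 23.8
(-180, 27, np.float64(63.5)) (-160, 73, np.float64(63.8)) (-140, 69, np.float64(63.7)) (-120, 70, np.float64(63.6)) (-100, 28, np.float64(63.2)) (-80, 23, np.float64(63.5)) 
red 544 -53.2 69.9 -40.0 35.5
(-60, 19, np.float64(53.9)) (-40, 47, np.float64(57.1)) (-20, 44, np.float64(57.1)) (0, 55, np.float64(58.2)) (20, 182, np.float64(56.1)) (40, 147, np.float64(54.7)) (60, 50, np.float64(55.1)) 
blade 293 -175.5 -67.2 -29.0 22.4
(-180, 25, np.float64(63.0)) (-160, 72, np.float64(63.8)) (-140, 74, np.float64(63.4)) (-120, 67, np.float64(63.5)) (-100, 29, np.float64(62.8)) (-80, 26, np.float64(63.0)) 
red 540 -53.7 70.0 -39.6 37.1
(-60, 20, np.float64(53.4)) (-40, 48, np.float64(57.5)) (-20, 46, np.float64(56.9)) (0, 54, np.float64(57.5)) (20, 180, np.float64(56.2)) (40, 142, np.float64(54.5)) (60, 50, np.float64(55.5))
```

View pics/n.png

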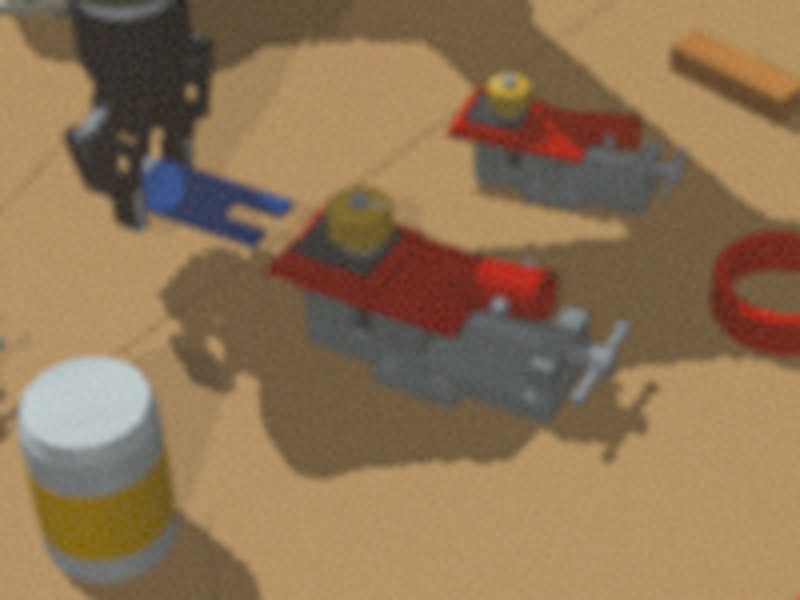

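Run:
```python
from h import *
s=sensors.sense(); d=s["eef_pos"][:2]-[555.5,-185.5]; print(s["eef_pos"],d@[.9756,.2195],d@[-.2195,.9756],s["ee_rot"].round(4),s["force"])
p=capture("wrist")
for d in cut_out(p,"blade")[:1]:
    P=cloud(p,d["region"]); m=np.median(P[:,2]); h=P[abs(P[:,2]-m)<12]
    (c,sz,a)=cv2.minAreaRect(h[:,:2].astype(np.float32)); print("blade",c,sz,a, (np.array(c)-[555.5,-185.5])@[-.2195,.9756])
```

```text
[ 399.7853992  -222.06024864   38.1691108 ] -159.94013911462278 -1.4888236968379536 [ 4.000e-04 -1.062e-01  9.943e-01 -4.000e-04] [-0.22886394  0.18641671 -2.56760031]
blade (406.9021301269531, -219.77911376953125) (66.8165512084961, 52.09328842163086) 12.479084968566895 -0.8254709564209017
```

```bash
python3 -m jog '[[[5,1.5,0],[0,0,0],1],[[10,2.7,0],[0,0,0],1],[[15,3.8,0],[0,0,0],1],[[20,5,0],[0,0,0],1],[[25,6,0],[0,0,0],1],[[30,7.2,0],[0,0,0],1],[[35,8.3,0],[0,0,0],1],[[38,9,0],[0,0,0],1]]'; python3 -m jog '[[[3,0.7,0],[0,0,0],1],[[6,1.3,0],[0,0,0],1],[[9,2,0],[0,0,0],1],[[12,2.6,0],[0,0,0],1],[[15,3.3,0],[0,0,0],1],[[18,4,0],[0,0,0],1],[[20,4.4,0],[0,0,0],1],[[20,4.4,0],[0,0,0],1]]'
python3 - <<'E'
from h import *
s=sensors.sense(); d=s["eef_pos"][:2]-[555.5,-185.5]; print(s["eef_pos"],d@[.9756,.2195],d@[-.2195,.9756],s["ee_rot"].round(4),s["force"],s["wrist_torque"])
E
```

```text
time_s: 13.05
eef_pos: [438.2, -212.7, 37.6]
ee_rot: [0.0, -0.106, 0.994, -0.0]
force: [-0.2, 0.9, -1.6]
grip_width: 0.565
time_s: 13.72
eef_pos: [457.8, -208.4, 37.6]
ee_rot: [0.0, -0.106, 0.994, -0.0]
force: [-0.2, -0.1, -2.6]
grip_width: 0.563
[ 457.84665482 -208.36190492   37.5588071 ] -100.28879168537516 -0.869165172810036 [ 0.     -0.1062  0.9943 -0.    ] [-0.16003763 -0.08607252 -2.59453818] [0.02438847 0.0699344  0.01043008]
```

```bash
python3 -m jog '[[[3,0.7,0],[0,0,0],1],[[6,1.3,0],[0,0,0],1],[[9,2,0],[0,0,0],1],[[12,2.6,0],[0,0,0],1],[[15,3.3,0],[0,0,0],1],[[18,4,0],[0,0,0],1],[[21,4.6,0],[0,0,0],1],[[21,4.6,0],[0,0,0],1]]'; python3 -m jog '[[[0.5,0.1,0],[0,0,0],1],[[1,0.2,0],[0,0,0],1],[[1.5,0.3,0],[0,0,0],1],[[2,0.4,0],[0,0,0],1],[[2.5,0.5,0],[0,0,0],1],[[3,0.6,0],[0,0,0],1],[[3.5,0.7,0],[0,0,0],1],[[4,0.8,0],[0,0,0],1]]'
python3 - <<'E'
from h import *
s=sensors.sense(); d=s["eef_pos"][:2]-[555.5,-185.5]; print(s["eef_pos"],d@[.9756,.2195],d@[-.2195,.9756],s["ee_rot"].round(4),s["force"],s["wrist_torque"])
E
```

```text
time_s: 14.38
eef_pos: [479.0, -203.7, 37.6]
ee_rot: [0.0, -0.106, 0.994, -0.0]
force: [0.1, -0.1, -2.4]
grip_width: 0.557
time_s: 15.05
eef_pos: [482.5, -203.0, 37.6]
ee_rot: [-0.0, -0.106, 0.994, 0.0]
force: [-1.0, -0.2, -3.8]
grip_width: 0.563
[ 482.51318113 -203.01884164   37.56092652] -75.05132623304871 -1.0707751588932557 [-1.000e-04 -1.061e-01  9.944e-01  0.000e+00] [-1.00749964 -0.19710109 -3.79748549] [-0.05786567  0.34965325  0.06978347]
```

```bash
python3 -m jog '[[[0.5,0.1,0],[0,0,0],1],[[1,0.2,0],[0,0,0],1],[[1.5,0.3,0],[0,0,0],1],[[2,0.4,0],[0,0,0],1],[[2,0.4,0],[0,0,0],1],[[2,0.4,0],[0,0,0],1],[[2,0.4,0],[0,0,0],1],[[2,0.4,0],[0,0,0],1]]'
python3 - <<'E'
from h import *
s=sensors.sense(); d=s["eef_pos"][:2]-[555.5,-185.5]; print(s["eef_pos"],d@[.9756,.2195],d@[-.2195,.9756],s["ee_rot"].round(4),s["force"],s["wrist_torque"])
p=capture("wrist"); cv2.imwrite("pics/o.png",p["color"])
for d in cut_out(p,"blade")[:1]:
    P=cloud(p,d["region"]); m=np.median(P[:,2]); h=P[abs(P[:,2]-m)<12]
    (c,sz,a)=cv2.minAreaRect(h[:,:2].astype(np.float32)); q=cv2.boxPoints((c,sz,a))-[555.5,-185.5]; print("blade",c,sz,a,m, (q@[.9756,.2195]).round(1), (q@[-.2195,.9756]).round(1))
E
```

```text
time_s: 15.72
eef_pos: [483.5, -202.8, 37.4]
ee_rot: [-0.001, -0.106, 0.994, 0.0]
force: [-6.9, -2.6, -2.2]
grip_width: 0.561
[ 483.54316265 -202.77636694   37.36228692] -73.99325306143865 -1.060297792773482 [-1.200e-03 -1.062e-01  9.943e-01  3.000e-04] [-6.9202467  -2.64636133 -2.24280341] [-0.46965581  1.21043257 -0.03289842]
blade (490.76055908203125, -201.34556579589844) (66.63650512695312, 50.24232482910156) 12.68270206451416 64.183927715488 [-100.  -100.   -33.3  -33.3] [ 23.9 -26.4 -26.4  23.9]
```

```bash
python3 -m jog '[[[0,0,-0.5],[0,0,0],1],[[0,0,-1],[0,0,0],1],[[0,0,-1.5],[0,0,0],1],[[0,0,-1.5],[0,0,0],1],[[0,0,-1.5],[0,0,0],1],[[0,0,-1.5],[0,0,0],1],[[0,0,-1.5],[0,0,0],1],[[0,0,-1.5],[0,0,0],1]]'; python3 -m jog '[[[0,0,0],[0,0,0],0.7],[[0,0,0],[0,0,0],0.4],[[0,0,0],[0,0,0],0],[[0,0,0],[0,0,0],0],[[0,0,0],[0,0,0],0],[[-4,-1,0],[0,0,0],0],[[-4,-1,20],[0,0,0],0],[[-4,-1,50],[0,0,0],0]]'
python3 - <<'E'
from h import *
s=sensors.sense(); print(s["eef_pos"],s["force"],s["grip_width"])
p=capture("wrist"); cv2.imwrite("pics/p.png",p["color"])
for d in cut_out(p,"blade")[:1]:
    P=cloud(p,d["region"]); m=np.median(P[:,2]); h=P[abs(P[:,2]-m)<6]
    (c,sz,a)=cv2.minAreaRect(h[:,:2].astype(np.float32)); q=cv2.boxPoints((c,sz,a))-[555.5,-185.5]; print("blade",c,sz,a,m, (q@[.9756,.2195]).round(1), (q@[-.2195,.9756]).round(1))
    A=np.c_[h[:,:2]-h[:,:2].mean(0),np.ones(len(h))]; print("plane",np.linalg.lstsq(A,h[:,2],rcond=None)[0])
E
```

```text
time_s: 16.48
eef_pos: [483.5, -202.8, 35.9]
ee_rot: [-0.001, -0.106, 0.994, 0.0]
force: [-7.8, -2.1, -1.7]
grip_width: 0.56
time_s: 17.15
eef_pos: [479.0, -202.9, 84.7]
ee_rot: [-0.002, -0.106, 0.994, 0.002]
force: [0.6, 0.3, -0.8]
grip_width: 1.003
[ 479.02067385 -202.85358323   84.66912118] [ 0.58044009  0.28394656 -0.75321501] 1.0029137369943406
blade (512.7951049804688, -196.76068115234375) (111.67296600341797, 51.911155700683594) 12.50391960144043 61.19225187447438 [ -99.9 -100.    11.6   11.8] [ 24.5 -27.4 -27.7  24.2]
plane [3.00903969e-02 1.13507448e-02 6.08275653e+01]
```

```bash
python3 -m jog '[[[0,0,25],[0,0,0],0],[[15,3,50],[0,0,0],0],[[45,10,50],[0,0,0],0],[[75,17,50],[0,0,0],0],[[75,17,50],[0,0,0],0],[[75,17,50],[0,0,0],0],[[75,17,50],[0,0,0],0],[[75,17,50],[0,0,0],0]]' 40
python3 - <<'E'
from h import *
s=sensors.sense(); print(s["eef_pos"],s["ee_rot"].round(4),s["grip_width"],s["joints"].round(3),s["force"])
p=capture("wrist"); cv2.imwrite("pics/q.png",p["color"]); np.savez("nutw.npz",**p)
for d in cut_out(p,"nut")[:1]:
    P=cloud(p,d["region"]); z=np.percentile(P[:,2],80); h=P[abs(P[:,2]-z)<3]; print("nut",d["box"],round(d["p"],2),z,cv2.minEnclosingCircle(h[:,:2].astype(np.float32)))
E
```

```text
time_s: 17.92
eef_pos: [554.7, -186.8, 135.8]
ee_rot: [-0.0, -0.106, 0.994, 0.0]
force: [0.1, 0.0, -0.2]
grip_width: 1.001
[ 554.7028572  -186.84197735  135.8363532 ] [-4.000e-04 -1.058e-01  9.944e-01  2.000e-04] 1.0013183400940149 [-0.525  0.527  1.432 -0.     1.184 -2.308] [ 0.05306684  0.00599417 -0.17798957]
nut [453.2, 200.0, 503.1, 234.0] 0.8 73.99804671923044 ((522.7250366210938, 7.965860843658447), 16.136444091796875)
```

View pics/q.png

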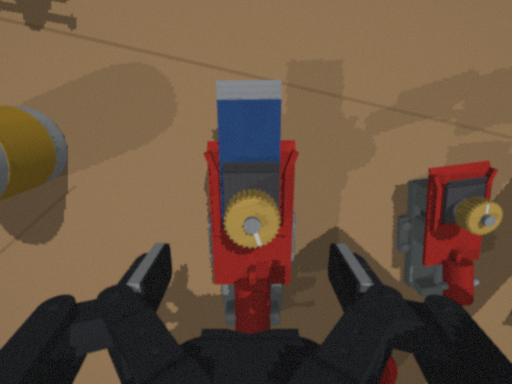

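```bash
python3 -m jog '[[[0.8,1.2,-35],[0,0,0],0],[[0.8,1.2,-64],[0,0,0],0],[[0.8,1.2,-64],[0,0,0],0],[[0.8,1.2,-64],[0,0,0],0.3],[[0.8,1.2,-64],[0,0,0],1],[[0.8,1.2,-64],[0,0,0],1],[[0.8,1.2,-64],[0,0,0],1],[[0.8,1.2,-64],[0,0,0],1]]' 40
python3 - <<'E'
from h import *
s=sensors.sense(); print(s["eef_pos"],s["ee_rot"].round(4),s["grip_width"]*85,s["force"],s["wrist_torque"])
E
```

```text
time_s: 18.68
eef_pos: [556.9, -185.0, 74.2]
ee_rot: [0.001, -0.106, 0.994, -0.0]
force: [-2.1, 4.7, 9.3]
grip_width: 0.442
[ 556.88441693 -185.02917889   74.24237484] [ 9.000e-04 -1.061e-01  9.944e-01 -0.000e+00] 37.58762490635838 [-2.07769642  4.65242276  9.31071723] [ 0.88174411  0.41263464 -0.02817041]
```

```bash
for i in 1; do python3 -m jog '[[[0,0,0],[0,0,-7],1],[[0,0,-0.2],[0,0,-14],1],[[0,0,-0.3],[0,0,-21],1],[[0,0,-0.3],[0,0,-28],1],[[0,0,-0.4],[0,0,-35],1],[[0,0,-0.5],[0,0,-42],1],[[0,0,-0.6],[0,0,-49],1],[[0,0,-0.6],[0,0,-56],1]]'; done
python3 - <<'E'
from h import *
s=sensors.sense(); print(s["eef_pos"],s["ee_rot"].round(4),s["grip_width"]*85,s["force"],s["wrist_torque"])
p=capture("wrist"); cv2.imwrite("pics/r.png",p["color"])
E
```

```text
time_s: 19.35
eef_pos: [556.8, -185.1, 73.6]
ee_rot: [0.001, 0.376, 0.927, 0.0]
force: [-2.0, 3.5, 8.8]
grip_width: 0.442
[ 556.84948267 -185.10564443   73.60863975] [9.000e-04 3.757e-01 9.267e-01 2.000e-04] 37.58100853991648 [-1.96933067  3.49250617  8.84213961] [0.64443444 0.47450735 0.05494766]
```

View pics/r.png

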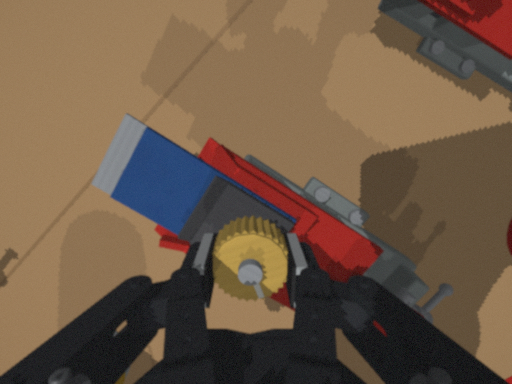

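```bash
python3 -m jog '[[[0,0,0],[0,0,-7],1],[[0,0,-0.2],[0,0,-14],1],[[0,0,-0.3],[0,0,-21],1],[[0,0,-0.3],[0,0,-28],1],[[0,0,-0.4],[0,0,-35],1],[[0,0,-0.5],[0,0,-42],1],[[0,0,-0.6],[0,0,-49],1],[[0,0,-0.6],[0,0,-56],1]]'; python3 -m jog '[[[0,0,0],[0,0,-7],1],[[0,0,-0.2],[0,0,-14],1],[[0,0,-0.3],[0,0,-21],1],[[0,0,-0.3],[0,0,-28],1],[[0,0,-0.4],[0,0,-35],1],[[0,0,-0.5],[0,0,-42],1],[[0,0,-0.6],[0,0,-49],1],[[0,0,-0.6],[0,0,-56],1]]'
python3 - <<'E'
from h import *
s=sensors.sense(); print(s["eef_pos"],s["ee_rot"].round(4),s["joints"].round(3),s["force"],s["wrist_torque"])
E
python3 -m jog '[[[0,0,0],[0,0,-2],1],[[0,0,0],[0,0,-4],1],[[0,0,-0.1],[0,0,-6],1],[[0,0,-0.1],[0,0,-8],1],[[0,0,-0.1],[0,0,-10],1],[[0,0,-0.2],[0,0,-12],1],[[0,0,-0.2],[0,0,-14],1],[[0,0,-0.2],[0,0,-16],1]]'
python3 - <<'E'
from h import *
s=sensors.sense(); print(s["eef_pos"],s["ee_rot"].round(4),s["joints"].round(3),s["force"],s["wrist_torque"])
E
```

```text
time_s: 20.07
eef_pos: [556.7, -185.0, 73.0]
ee_rot: [0.001, 0.767, 0.642, 0.0]
force: [-3.6, 4.6, 8.2]
grip_width: 0.442
time_s: 20.73
eef_pos: [556.8, -185.0, 72.4]
ee_rot: [0.0, 0.978, 0.207, 0.001]
force: [-3.3, 4.1, 9.1]
grip_width: 0.441
[ 556.76476981 -184.95266326   72.3577047 ] [1.000e-04 9.784e-01 2.067e-01 7.000e-04] [-5.210e-01  6.040e-01  1.488e+00  1.000e-03  1.049e+00  6.330e-01] [-3.2552773   4.05457568  9.11688987] [0.855709   0.51079555 0.08964648]
time_s: 21.4
eef_pos: [556.8, -185.0, 72.2]
ee_rot: [0.0, 0.998, 0.071, 0.001]
force: [-3.2, 4.6, 9.5]
grip_width: 0.442
[ 556.82283201 -185.00543889   72.21637983] [1.000e-04 9.975e-01 7.060e-02 8.000e-04] [-5.210e-01  6.040e-01  1.488e+00  1.000e-03  1.048e+00  9.080e-01] [-3.19322581  4.64093576  9.46281072] [0.84194713 0.54180912 0.08885708]
```

```bash
cat > st.py <<'E'
from h import *
s=sensors.sense(); w,x,y,z=s["ee_rot"]; print("heading",np.degrees(2*np.arctan2(y,x)).round(2),s["eef_pos"].round(1),s["force"].round(1),s["wrist_torque"].round(3),s["joints"][5].round(3),s["grip_width"].round(3))
E
python3 -m jog '[[[0,0,0],[0,0,-1],1],[[0,0,0],[0,0,-2],1],[[0,0,-0.1],[0,0,-3],1],[[0,0,-0.1],[0,0,-4],1],[[0,0,-0.1],[0,0,-5],1],[[0,0,-0.1],[0,0,-6],1],[[0,0,-0.1],[0,0,-7],1],[[0,0,-0.1],[0,0,-8],1]]' >/dev/null; python3 st.py
python3 -m jog '[[[0,0,0],[0,0,-1],1],[[0,0,0],[0,0,-2],1],[[0,0,-0.1],[0,0,-3],1],[[0,0,-0.1],[0,0,-4],1],[[0,0,-0.1],[0,0,-5],1],[[0,0,-0.1],[0,0,-6],1],[[0,0,-0.1],[0,0,-7],1],[[0,0,-0.1],[0,0,-8],1]]' >/dev/null; python3 st.py
```

```text
Traceback (most recent call last):
  File "st.py", line 2, in <module>
    s=sensors.sense(); w,x,y,z=s["ee_rot"]; print("heading",np.degrees(2*np.arctan2(y,x)).round(2),s["eef_pos"].round(1),s["force"].round(1),s["wrist_torque"].round(3),s["joints"][5].round(3),s["grip_width"].round(3))
                                                                                                                                                                                                ^^^^^^^^^^^^^^^^^^^^^
AttributeError: 'float' object has no attribute 'round'
Traceback (most recent call last):
  File "st.py", line 2, in <module>
    s=sensors.sense(); w,x,y,z=s["ee_rot"]; print("heading",np.degrees(2*np.arctan2(y,x)).round(2),s["eef_pos"].round(1),s["force"].round(1),s["wrist_torque"].round(3),s["joints"][5].round(3),s["grip_width"].round(3))
                                                                                                                                                                                                ^^^^^^^^^^^^^^^^^^^^^
AttributeError: 'float' object has no attribute 'round'
```

```bash
sed -i 's/,s\["grip_width"\].round(3)/,s["grip_width"]/' st.py; python3 st.py
python3 -m jog '[[[0,0,0],[0,0,-0.5],1],[[0,0,0],[0,0,-1],1],[[0,0,0],[0,0,-1.5],1],[[0,0,0],[0,0,-2],1],[[0,0,0],[0,0,-2.5],1],[[0,0,0],[0,0,-3],1],[[0,0,0],[0,0,-3.5],1],[[0,0,0],[0,0,-4],1]]' >/dev/null; python3 st.py
```

```text
heading -7.81 [ 556.8 -185.    72. ] [-2.2  4.5  8.7] [0.877 0.467 0.596] 1.186 0.4420030665680711
heading -11.67 [ 556.8 -185.1   72. ] [-7.   4.5  8.8] [1.108 1.307 1.027] 1.254 0.4405810983522439
```

```bash
python3 -m jog '[[[0,0,0],[0,0,0.5],1],[[0,0,0],[0,0,1],1],[[0,0,0],[0,0,1.5],1],[[0,0,0],[0,0,2],1],[[0,0,0],[0,0,2.5],1],[[0,0,0],[0,0,3],1],[[0,0,0],[0,0,3.5],1],[[0,0,0],[0,0,4],1]]' >/dev/null; python3 st.py
python3 -m jog '[[[0,0,0],[0,0,0.5],1],[[0,0,0],[0,0,1],1],[[0,0,0],[0,0,1.5],1],[[0,0,0],[0,0,2],1],[[0,0,0],[0,0,2.5],1],[[0,0,0],[0,0,3],1],[[0,0,0],[0,0,3.5],1],[[0,0,0],[0,0,4],1]]' >/dev/null; python3 st.py
python3 -m jog '[[[0,0,0],[0,0,0.5],1],[[0,0,0],[0,0,1],1],[[0,0,0],[0,0,1.5],1],[[0,0,0],[0,0,2],1],[[0,0,0],[0,0,2.5],1],[[0,0,0],[0,0,3],1],[[0,0,0],[0,0,3.5],1],[[0,0,0],[0,0,4],1]]' >/dev/null; python3 st.py
```

```text
heading -7.79 [ 556.5 -184.9   71.9] [-5.   5.  10.9] [ 0.848  0.77  -0.128] 1.185 0.4426667422333063
heading -3.78 [ 556.5 -184.9   72. ] [-3.9  5.3 11.8] [ 0.927  0.799 -0.045] 1.116 0.4441801243892419
heading 0.21 [ 556.6 -185.    72.1] [-4.4  4.4 10.2] [ 0.871  0.864 -0.029] 1.046 0.4432931463815258
```

```bash
python3 -m jog '[[[0,0,0],[0,0,7],1],[[0,0,0.2],[0,0,14],1],[[0,0,0.3],[0,0,21],1],[[0,0,0.3],[0,0,28],1],[[0,0,0.4],[0,0,35],1],[[0,0,0.5],[0,0,42],1],[[0,0,0.6],[0,0,49],1],[[0,0,0.6],[0,0,56],1]]'>/dev/null; python3 -m jog '[[[0,0,0],[0,0,5],1],[[0,0,0.2],[0,0,10],1],[[0,0,0.3],[0,0,15],1],[[0,0,0.3],[0,0,20],1],[[0,0,0.3],[0,0,25],1],[[0,0,0.3],[0,0,25],1],[[0,0,0.3],[0,0,25],1],[[0,0,0.3],[0,0,25],1]]'>/dev/null; python3 st.py
python3 - <<'E'
from h import *
p=capture("wrist"); cv2.imwrite("pics/s.png",p["color"])
b=p["color"].astype(int); u=np.array([.9756,.2195]);v=np.array([-.2195,.9756])
P=cloud(p,(b[...,0]>b[...,2]+40)|((b.min(2)>90)&(b.max(2)-b.min(2)<30))); x=(P[:,:2]-[555.5,-185.5])@u; y=(P[:,:2]-[555.5,-185.5])@v
k=(abs(P[:,2]-61)<5)&(x<-46)&(x>-115)&(abs(y)<35); P=P[k];x=x[k];y=y[k]
(c,sz,a)=cv2.minAreaRect(np.c_[x,y].astype(np.float32)); print(c,sz,a,np.percentile(x,[.5,99.5]),np.percentile(y,[.5,99.5]),np.median(P[:,2]),np.linalg.lstsq(np.c_[x,y,np.ones(len(x))],P[:,2],rcond=None)[0])
E
```

```text
heading 81.21 [ 556.8 -185.4   73. ] [-3.6  2.8  9.4] [0.509 0.765 0.025] -0.368 0.4408535334491669
(-72.95310974121094, 6.344629287719727) (35.27309036254883, 53.893978118896484) 89.98831939697266 [-99.29014402 -46.28968323] [-10.24013315  23.80869576] 61.39217135566551 [ 4.68457710e-02 -6.60315672e-03  6.44944744e+01]
```

View pics/s.png

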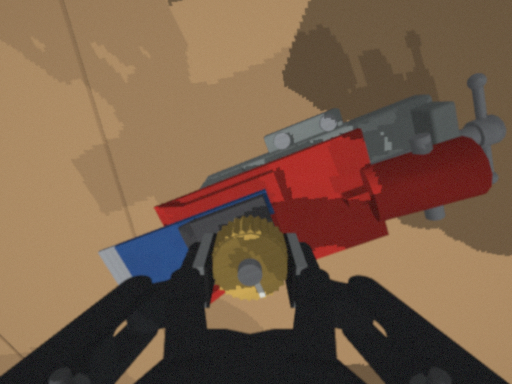

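Run:
```python
from h import *
p=capture("top")
for q in ["tin","brush","tape"]:
    for d in place_of(p,q)[:1]: print(q,np.round(d["centre"]))
print(ctrl.finish_job());
```

```text
tin [178. 356.]
brush [174. 140.]
tape [127. 248.]
the job is handed in; nothing more can be done
None
```

The blade is home in the large red head, and the nut was screwed down to its stop and then backed off about a quarter turn. The gripper still holds the nut with 40 N. I handed the job in with well under half of the 72 s used; no verdict was reported.

**First grasp:** it missed. The fingertips sit about 20 mm further back than the stated 17 mm ahead of the TCP, so the fingers shut on top of the blade with about 19 N. The blade did not move, and the second grasp, taken lower, held.

**Blade:** the back stop gave a push of about 7 N. The blade's tail was then 100 mm in front of the stud, which is the home position. The last picture put it at 99 mm, still in the slot. The blade's lateral offset was about 1 mm, measured before release.

**Blade tilt:** the last wrist-camera fit gave a slope of 0.047 rad (limit 0.06). I think that is too high. The fit includes the thinner ground edge, that camera has disagreed with the scene camera at close range, and the play left under the plate allows only about 0.02 rad.

**Nut:** the torque rose from 0.09 to 1.0 N m at the bottom, with a few degrees of slip in the grip. The setting is 1.57 rad judged from the torque reversal and about 1.65 rad from the white line, and both are inside 1.27 to 1.87.

**Tin, brush and tape:** I saw no contact with any of them. The network's positions differed by 1 to 4 pixels between the first and last top pictures. The largest was the brush at 4 pixels (roughly 16 mm), which I take to be detection noise because the arm never went near it.

I viewed 14 pictures, four over the budget of 10.

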